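# Slide the carrier plate under the checking bridge

### The arm

A 7-joint arm with a two-finger parallel gripper is mounted at the origin on the work surface. World frame = base frame: x ahead of the robot, y to its left, z up, the work surface at z = 0. Lengths are in m, angles in rad, forces in N, time in s.
With the tool pointing down it reaches from about 0.4 to 0.85 m from the base axis. Payload 4.5 kg.
Tool frame: the origin (TCP) lies at the very end of the fingers, on their centre line; the grasp point (between the pads) lies 19 mm behind it (tcp_to_grasp is the z of the grasp point in the tool frame, in m); z points along the fingers, y is the line along which they close (so a half turn about z gives the same grasp; the last joint's range is limited). The gripper opens to 88 mm and grips with 3 to 60 N. Pads are 18 mm wide; open, the fingers measure 123 mm over their backs; the gripper's body (75 mm by 187 mm) begins 45 mm behind the grasp point.
Start: joints at [1.234, 0.689, -0.195, 1.565, 0.157, 0.902, -0.215], TCP at [0.227, -0.583, 0.239] pointing down, gripper open.
Joint ranges: [-3.01, 3.01], [-0.46, 2.08], [-1.47, 1.51], [0.13, 2.56], [-1, 4.14], [0.04, 2.09], [-2.66, 2.66]. Speed limits (rad/s): [2.57, 2.57, 3.14, 3.14, 3.14, 3.14, 3.14].

### API

Orientations are given as a unit quaternion [x, y, z, w].
In Python, from plant import * gives the robot as it stands. The module is installed in compiled form; this text tells all that it offers.
- The arm moves only by the shell command python3 -m jog 'ROWS' [OPENING] [FORCE]. ROWS is JSON, a list that holds one entry, the list of rows, each a list of 6 numbers: the shift along the tool's x, y, z in m, then the turn, a rotation vector about the tool's x, y, z in rad. In form: [[[dx, dy, dz, ax, ay, az], ...]]. A call has 1 to 12 rows; each row shifts and turns the commanded pose from where the row before left it, along the tool's axes as they then stand; what a row does not reach is not made up. A row lasts 1/8 s, in which the tool goes at most 62.5 mm and 10.7 degrees, less where a joint would pass 70% of its speed; a pose out of reach is approached as far as the arm can. A call with a gripper value outside its range is refused whole. OPENING is the finger opening in m, from 0 to 0.0881, set as the call begins (- or left out, the last holds). The fingers move at their own pace and stop on an object; FORCE is the grip in N (left out, the last holds). Time passes only in rows, so rows that do not move let the fingers close. It gives the time, the measured TCP pose, the force, the opening and the grip force at its end, in the units of the state.
- get_state(): the state, without advancing time (a new reading comes with each control period).
- snapshot(name): name is "side" or "top"; returns a dict with "frame" (384x512x3 uint8, red, green, blue), "mtx" (3x3 intrinsics, pixels), "xyz" and "orientation" of the camera in the world. Camera axes: x right, y down, z forward; pixel columns grow to the right and rows downward; lengths in m; the calibration is good to about 2 mm. A picture is of the moment at which its call begins. There is no depth.
- finish_job(): hands the job in; it is judged then, once.
The state is a dict: "clock": time; "q": joint angles; "qd": joint speeds; "joint_torque": joint torques, N m; "tool_pos": TCP position; "eef_rot": TCP orientation; "contact_force": force on the tool from outside, world axes, zero at the start; "moment": the same for the moment, N m; "opening": opening from 0.0 (shut) to 1.0 (fully open); "finger_force": force on a finger pad.
Only numpy, scipy, OpenCV 4.12 (cv2) and the standard library are available. Lean on these libraries where they do the work, as an engineer would, in place of code of your own. Each camera call takes 0.05 s, during which the arm holds its last target. There are 200 camera calls.

### The job

Push the loose aluminium carrier plate along the bench, brass end first, under the low bar of the checking bridge until its front edge rests against the red stop strip behind the bar, with the plate square to the bridge and centred between its two legs. Keep it flat on the bench all the way - do not tip it or pick it up - and leave the other turbo parts where they lie. Finish with the hand clear of everything.

Things in the scene. Friction and masses are not known exactly. Their poses are not given: they have to be found in the camera images.
- plate: Loose flat aluminium plate, 120 mm long (x) by 100 wide (y) by 12 thick, about 0.4 kg, flat on the bench; slides with ordinary friction (a few newtons). Origin: centre of its underside, z up. Front edge at x = +60 mm, rear edge at -60, sides at y = +/-50. A flush brass disc 54 mm across, centred at x = +20 mm, marks the front end; two small dark dots the rear corners.
- bridge: Checking bridge fixed to the bench. Origin: on the bench under the bar's middle; +x is the way the plate goes in, y along the bar, z up. Steel bar: x = +/-15 mm, 168 long, underside 15.5 mm up, top 33.5; a round white dial on it reaches 83 mm. Dark legs 36 mm deep (x), inner faces y = +/-62, outer +/-84: a centred plate has 12 mm each side, 3.5 above. Open bench on the -x side.
- stop (a point): Middle of the near face of the red stop strip, at bench level: fixed behind the bar, 40 mm along the bridge's +x from its origin. The strip is 100 mm long in y, 12 deep, 10 high; axes as the bridge's. With the plate home its front edge lies along this face, its centre is 60 mm before this point, and its rear edge still stands out 65 mm in front of the bar.
- wheel: Bystander: loose aluminium compressor wheel, 64 mm across, 34 mm high, standing on its back disc; origin at the centre of its underside. To be left alone.
- seal: Bystander: loose stepped steel seal disc, 56 mm across, 14 mm high; origin at the centre of its underside. To be left alone.
- bush_a: Bystander: loose brass bush standing on end, 22 mm across, 18 mm high; origin at the centre of its underside. To be left alone.
- bush_b: Bystander: a second brass bush like the first. To be left alone.
There are look-alikes about, which are no part of the job. Several things have the shape of the plate; the one meant has the colours described above.

How it is judged:
By the outcome, as a careful person would: the job done as asked, in the order asked, and still so for the second after the job is handed in, with the robot touching nothing.
It also fails if it takes over 67 s, if anything falls off the work surface, if the arm or the gripper's body presses on something with over 40 N, if the wrist force passes 120 N, or if a joint passes its speed limit or range.

## Working session

There is one attempt and no reset: what is moved stays moved. The work goes in short steps, Python scripts to look and compute and a shell command to move; the robot and the scene stay as the last step left them, time stands still between calls to the robot, and variables do not carry over. Pictures are saved under pics/ and viewed, at most 10 in all, crops included, and the job is handed in when it is done.

```bash
mkdir -p pics; cat > h.py <<'E'
from plant import *
import numpy as np, cv2
from scipy.spatial.transform import Rotation as R
def snap(n,f=None):
    s=snapshot(n)
    if f: cv2.imwrite('pics/'+f,s['frame'][:,:,::-1])
    return s
def ray(s,uv,z):
    uv=np.atleast_2d(uv).astype(float)
    d=np.c_[uv,np.ones(len(uv))]@np.linalg.inv(s['mtx']).T@R.from_quat(s['orientation']).as_matrix().T
    c=np.array(s['xyz']); return c+d*((z-c[2])/d[:,2])[:,None]
def proj(s,p):
    p=np.atleast_2d(p)-np.array(s['xyz']); c=p@R.from_quat(s['orientation']).as_matrix()
    c=c@np.array(s['mtx']).T; return c[:,:2]/c[:,2:]
E
python3 - <<'E'
from h import *
for n in('top','side'):
    s=snap(n,n+'0.png');print(n,s['xyz'],R.from_quat(s['orientation']).as_matrix().round(3).tolist(),s['mtx'])
st=get_state();print(st['clock'],st['tool_pos'],st['eef_rot'],R.from_quat(st['eef_rot']).as_matrix().round(3),st['opening'])
E
```

```text
top [0.56372474 0.02173507 1.03966528] [[0.014, -0.997, 0.073], [-0.999, -0.016, -0.027], [0.028, -0.073, -0.997]] [[494.29112312   0.         255.62893358]
 [  0.         494.29112312 189.44136197]
 [  0.           0.           1.        ]]
side [0.31828547 0.64399756 0.57817317] [[-0.9, -0.264, 0.346], [-0.435, 0.553, -0.71], [-0.004, -0.79, -0.613]] [[441.98110885   0.         257.67982422]
 [  0.         441.98110885 202.93891187]
 [  0.           0.           1.        ]]
0.1 [ 0.22619856 -0.58202493  0.23798994] [ 9.82854151e-01  1.84382817e-01 -2.40186406e-04 -7.98499577e-04] [[ 0.932  0.362 -0.001]
 [ 0.362 -0.932  0.001]
 [-0.    -0.002 -1.   ]] 0.9979651598762113
```

View pics/top0.png

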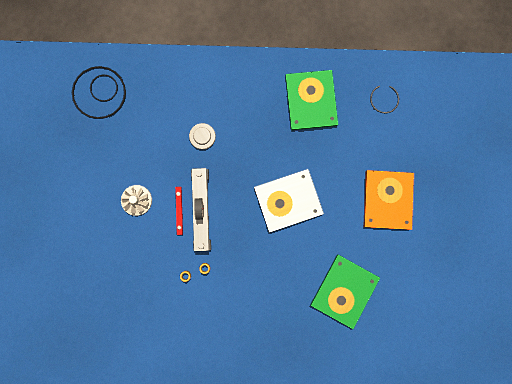

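View pics/side0.png

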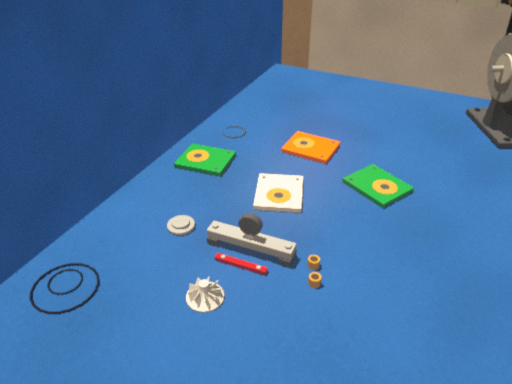

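The top view shows four plate shapes: aluminium/white at (289,201), green at (312,99), green at (345,292) and orange at (389,200). I choose the pale aluminium one, which has its brass disc towards the bridge bar (200,210) and the red strip (179,211). Next I check it in a close crop and measure.

```bash
cat > m.py <<'E'
from h import *
def big(m,u0,u1,v0,v1):
    k=np.zeros_like(m);k[v0:v1,u0:u1]=m[v0:v1,u0:u1]
    c=cv2.findContours(k,cv2.RETR_EXTERNAL,cv2.CHAIN_APPROX_NONE)[0]
    return max(c,key=cv2.contourArea)
def rect(s,c,z):
    p=ray(s,c[:,0,:],z)[:,:2].astype(np.float32)
    (cx,cy),(w,h),a=cv2.minAreaRect(p*1000)
    b=cv2.boxPoints(((cx,cy),(w,h),a)); e=b[1]-b[0]; f=b[2]-b[1]
    l=e if np.hypot(*e)>np.hypot(*f) else f
    return np.array([cx,cy]),sorted((w,h)),np.degrees(np.arctan2(l[1],l[0]))
def masks(s):
    f=s['frame'];hsv=cv2.cvtColor(f,cv2.COLOR_RGB2HSV)
    notblue=((f[:,:,0].astype(int)>110)).astype(np.uint8)
    red=((f[:,:,0]>130)&(f[:,:,1]<70)&(f[:,:,2]<80)).astype(np.uint8)
    brass=cv2.inRange(hsv,(12,90,120),(30,255,255))
    return notblue,red,brass
def plate(s,win):
    nb,red,br=masks(s)
    c,wh,a=rect(s,big(nb,*win),.012); 
    b=big(br,*win); m=cv2.moments(b); d=ray(s,[m['m10']/m['m00'],m['m01']/m['m00']],.012)[0,:2]*1000
    return c,wh,a,d
E
python3 - <<'E'
from m import *
s=snap('top');nb,red,br=masks(s)
c,wh,a,d=plate(s,(240,330,160,240)); v=d-c
print('plate',c,wh,a,'disc',d,np.hypot(*v),np.degrees(np.arctan2(v[1],v[0])))
print('bar',rect(s,big(nb,186,215,160,262),.0335))
print('stop',rect(s,big(red,165,190,170,250),.010))
t=snap('side');r2=masks(t)[1];print('stop side',rect(t,big(r2,200,280,245,280),.010))
print('plate side',plate(t,(245,310,168,216)))
for n,w in (('seal',(185,220,120,152)),('wheel',(115,157,180,220)),('bushes a',(177,193,268,285)),('b',(197,213,260,276))):
    p=big(nb,*w)[:,0,:].mean(0);print(n,ray(s,p,.015)[0,:2]*1000)
cv2.imwrite('pics/crop.png',cv2.resize(s['frame'][150:290,150:340,::-1],None,fx=4,fy=4,interpolation=cv2.INTER_CUBIC))
E
```

```text
plate [617.92095947 -75.3819809 ] [100.13436126708984, 121.0307846069336] -70.57742 disc [611.13193711 -55.99642069] 20.53997977588777 109.30077856987452
bar (array([596.11682129, 106.30644226]), [33.681907653808594, 167.25430297851562], np.float32(3.361122))
stop (array([592.7791748 , 153.02345276]), [10.350666999816895, 64.36773681640625], np.float32(1.4486017))
stop side (array([590.99938965, 156.84744263]), [13.057153701782227, 98.89794158935547], np.float32(3.678384))
plate side (array([615.94927979, -69.34352112]), [103.73016357421875, 140.0972900390625], np.float32(-70.609505), array([610.70455642, -55.48915977]))
seal [749.83722588 108.26927301]
wheel [613.36899628 240.61617055]
bushes a [459.06012031 135.70612066]
b [475.27676522  96.96808716]
```

View pics/crop.png

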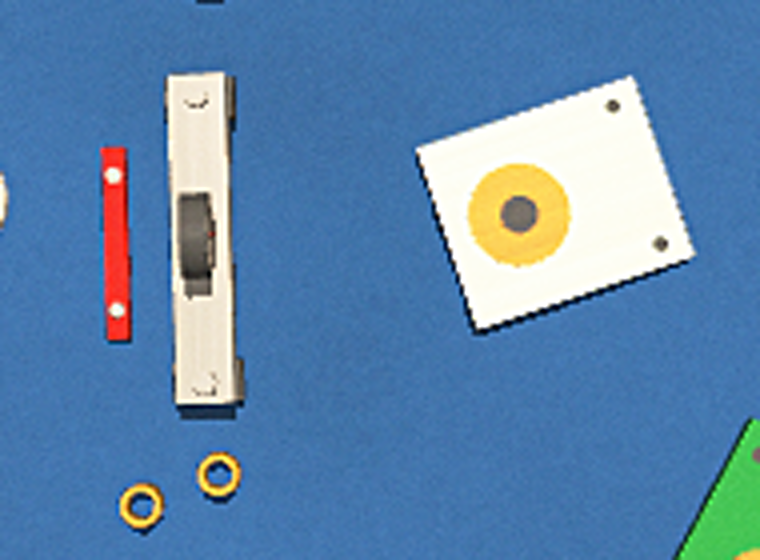

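The crop confirms the aluminium plate: brass disc at crop (519,214), dark rear dots at (613,106) and (661,244). Its size measures 100x121 mm and the disc offset 20.5 mm, both as described. The bridge axis is at about 93.5°, so the goal centre is about (597,86) mm. I'll push on the rear edge with two spread fingertips, turning from 109.4° to 93.5° on the way. First move: travel at height to behind the plate.

```bash
python3 -m jog '[[[0.045,-0.02,0,0,0,0],[0.045,-0.02,0,0,0,0],[0.045,-0.02,0,0,0,0],[0.045,-0.02,0,0,0,0],[0.045,-0.02,0,0,0,0],[0.045,-0.02,0,0,0,0],[0.045,-0.02,0,0,0,0],[0.045,-0.02,0,0,0,0],[0.045,-0.02,0,0,0,0],[0.045,-0.02,0,0,0,0],[0.045,-0.02,0,0,0,0],[0.045,-0.02,0,0,0,0]]]' 0.05
python3 -m jog '[[[0,0,0.01,0,0,-0.17],[0,0,0.01,0,0,-0.17],[0,0,0.01,0,0,-0.17],[0,0,0.01,0,0,-0.17],[0,0,0.01,0,0,-0.17],[0,0,0.01,0,0,-0.17],[0,0,0.01,0,0,-0.17],[0,0,0.01,0,0,-0.17],[0,0,0.01,0,0,-0.17],[0,0,0,0,0,0],[0,0,0,0,0,0]]]'
cat > pose.py <<'E'
from m import *
C=np.array([596.1,106.3]);TH=93.5
def pose():
    st=get_state();M=R.from_quat(st['eef_rot']).as_matrix()
    p=np.array(st['tool_pos'])*1000;return p,np.degrees(np.arctan2(M[1,0],M[0,0])),M,st
def rel(c,th):
    a=np.radians(th);u=np.array([np.cos(a),np.sin(a)]);return u,np.array([-u[1],u[0]])
E
python3 - <<'E'
from pose import *
p,h,M,st=pose();print(st['clock'],p,h,M[:,2],st['opening'],st['contact_force'])
u,v=rel(0,109.4);t=np.array([617.9,-75.4])-95*u-p[:2];
a=M[:2,0];b=M[:2,1];print('to go tool x,y',t@a,t@b)
E
```

```text
clock: 1.7
tool_pos: [0.6437, -0.162, 0.2385]
eef_rot: [0.983, 0.184, -0.0, 0.0]
contact_force: [0.6, 0.1, 0.2]
opening: 0.572
finger_force: 0.0
clock: 3.08
tool_pos: [0.643, -0.1632, 0.149]
eef_rot: [0.583, 0.813, 0.0, 0.0]
contact_force: [0.0, 0.1, 0.7]
opening: 0.567
finger_force: 0.0
3.075 [ 643.01073341 -163.19493512  148.99408073] 108.73927922246646 [ 3.87254068e-04 -4.75304288e-05 -9.99999924e-01] 0.5671427206910223 [0.00112038 0.08722523 0.6957845 ]
to go tool x,y -3.785603723534484 5.521072521793306
```

```bash
python3 -m jog '[[[-0.004,0.0055,0.03,0,0,-0.012],[0,0,0.03,0,0,0],[0,0,0.03,0,0,0],[0,0,0.03,0,0,0],[0,0,0.015,0,0,0],[0,0,0.01,0,0,0],[0,0,0,0,0,0],[0,0,0,0,0,0]]]'
python3 - <<'E'
from pose import *
p,h,M,st=pose();print(st['clock'],p,h,st['contact_force'])
s=snap('top','t1.png');cv2.imwrite('pics/t1c.png',cv2.resize(s['frame'][150:290,150:340,::-1],None,fx=4,fy=4,interpolation=cv2.INTER_CUBIC))
u,v=rel(0,109.4);d=p[:2]-np.array([617.9,-75.4]);print('in plate frame',d@u,d@v)
E
```

```text
clock: 4.08
tool_pos: [0.6501, -0.1652, 0.0048]
eef_rot: [0.577, 0.817, 0.0, 0.001]
contact_force: [0.6, 0.1, 0.3]
opening: 0.565
finger_force: 0.0
4.075 [ 650.13490204 -165.24699247    4.77465074] 109.57670903302727 [0.56771067 0.09600124 0.33843572]
in plate frame -95.45290059345163 -0.5610112668043844
```

View pics/t1c.png

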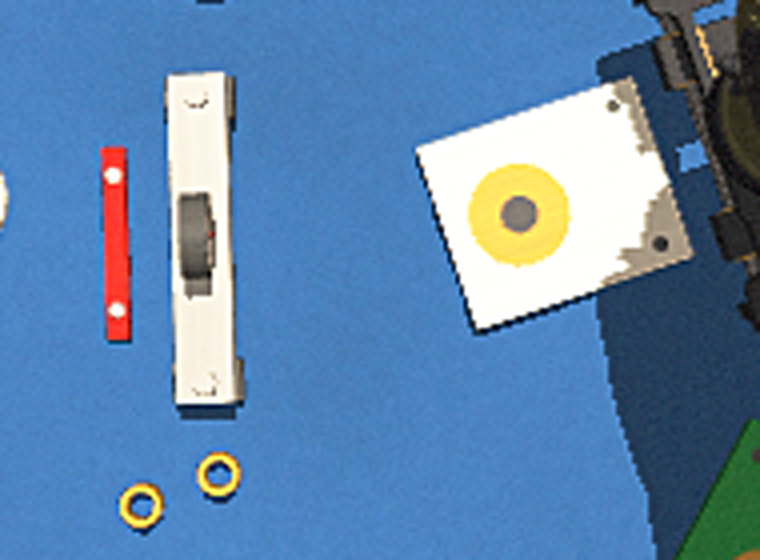

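The hand sits square behind the plate at crop (690,155), with both fingers clear of the rear edge and the plate undisturbed. I'll close on it slowly and watch the force.

```bash
python3 -m jog '[[[0.008,0,0,0,0,0],[0.008,0,0,0,0,0],[0.004,0,0,0,0,0],[0.004,0,0,0,0,0],[0.004,0,0,0,0,0],[0.004,0,0,0,0,0],[0,0,0,0,0,0]]]'
python3 - <<'E'
from pose import *
p,h,M,st=pose();print(p,h,st['contact_force'],st['moment'])
s=snap('top');nb,red,br=masks(s)
b=big(br,240,330,160,240);m=cv2.moments(b);print(ray(s,[m['m10']/m['m00'],m['m01']/m['m00']],.012)[0]*1000)
u,v=rel(0,109.4);d=p[:2]-np.array([617.9,-75.4]);print('in plate frame',d@u,d@v)
E
```

```text
clock: 5.0
tool_pos: [0.6386, -0.1353, 0.0037]
eef_rot: [0.576, 0.817, -0.0, 0.0]
contact_force: [1.1, -1.9, 0.5]
opening: 0.567
finger_force: 1.1
[ 638.55935331 -135.26834332    3.73892173] 109.59346373089149 [ 1.08832997 -1.93644232  0.49635177] [-0.43626421 -0.17842221 -0.00722175]
[608.75714616 -50.30171464  12.        ]
in plate frame -63.331412093292855 0.39956654164518685
```

In contact: the plate moved about 6 mm, and the finger face sits 69 mm behind the plate centre, which agrees with the geometry. Next is the steering arc: 61 mm of centre travel while turning 16° clockwise about the plate centre.

```bash
python3 -m jog '[[[0.006,-0.00185,0,0,0,0.028],[0.006,-0.00185,0,0,0,0.028],[0.006,-0.00185,0,0,0,0.028],[0.006,-0.00185,0,0,0,0.028],[0.006,-0.00185,0,0,0,0.028],[0,0,0,0,0,0]]]'
cat > chk.py <<'E'
from pose import *
import sys
p,h,M,st=pose();s=snap('top',sys.argv[1]);nb,red,br=masks(s)
u,v=rel(0,TH);U,V=rel(0,h)
print(st['clock'],p.round(1),h.round(2),st['contact_force'])
def br_(x): return ((x-C)@u).round(1),((x-C)@v).round(1)
b=big(br,200,330,150,250);m=cv2.moments(b);d=ray(s,[m['m10']/m['m00'],m['m01']/m['m00']],.012)[0,:2]*1000
print('centre by tool',br_(p[:2]+69.4*U),'disc by tool',br_(p[:2]+89.4*U),'disc seen',br_(d),'n',m['m00'])
print('disc in tool frame x,left',(d-p[:2])@U,(d-p[:2])@V)
E
python3 chk.py a1.png
```

```text
clock: 5.8
tool_pos: [0.6207, -0.1072, 0.0037]
eef_rot: [0.632, 0.775, 0.0, -0.001]
contact_force: [-0.3, 0.3, -0.4]
opening: 0.572
finger_force: 0.1
5.8 [ 620.7 -107.2    3.7] 101.63 [-0.26482661  0.29739346 -0.39411216]
centre by tool (np.float64(-145.9), np.float64(-1.7)) disc by tool (np.float64(-126.1), np.float64(1.1)) disc seen (np.float64(-250.5), np.float64(-55.9)) n 473.0
disc in tool frame x,left -41.849303685086696 -38.8138032509898
```

```bash
sed -i 's/^b=big(br,200,330,150,250)/e=proj(s,np.r_[(p[:2]+89.4*U)\/1000,.012])[0].astype(int);b=big(br,e[0]-28,e[0]+28,e[1]-28,e[1]+28)/' chk.py
cat >> chk.py <<'E'
hsv=cv2.cvtColor(s['frame'],cv2.COLOR_RGB2HSV)
w=cv2.inRange(hsv,(0,0,85),(179,75,255))|br   # plate surface, lit or shaded
w[:,int(e[0])+32:]=0;w[:,:212]=0
q=cv2.morphologyEx(w,cv2.MORPH_OPEN,np.ones((5,5),np.uint8));c=big(q,212,330,150,260)
P=ray(s,c[:,0,:],.012)[:,:2]*1000-C;P=np.c_[P@u,P@v];D=np.array(br_(d))
for n,sg in(('left',1),('right',-1)):
    k=P[(sg*(P[:,1]-D[1])>40)&(abs(P[:,0]-D[0])<25)]
    if len(k)>5:
        f=np.polyfit(k[:,0],k[:,1],1);print(n,'edge y at disc',np.polyval(f,D[0]).round(1),'slope deg',np.degrees(np.arctan(f[0])).round(2))
E
python3 chk.py a2.png
```

```text
5.85 [ 620.9 -107.2    3.7] 101.64 [ 0.77895173 -0.25623142 -0.02130893]
centre by tool (np.float64(-145.9), np.float64(-1.9)) disc by tool (np.float64(-126.1), np.float64(0.9)) disc seen (np.float64(-125.0), np.float64(0.6)) n 467.5
disc in tool frame x,left 90.52603298051307 -0.4651953639197789
left edge y at disc 50.2 slope deg 8.05
right edge y at disc -49.2 slope deg 8.18
```

View pics/a2.png

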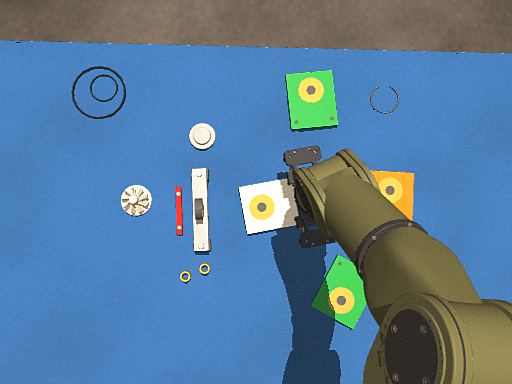

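The plate at (268,207) is tracking the hand rigidly: its heading matches the tool and the bystanders are untouched. Now the second half of the arc.

```bash
python3 -m jog '[[[0.006,-0.00185,0,0,0,0.028],[0.006,-0.00185,0,0,0,0.028],[0.006,-0.00185,0,0,0,0.028],[0.006,-0.00185,0,0,0,0.028],[0.006,-0.00185,0,0,0,0.028],[0,0,0,0,0,0]]]'
python3 chk.py a3.png; python3 - <<'E'
from pose import *
s=snap('top');nb,red,br=masks(s)
# bar long edges + stop near face direction by line fits
c=big(nb,186,215,160,262);P=ray(s,c[:,0,:],.0335)[:,:2]*1000;print('bar',rect(s,c,.0335))
v,u=np.nonzero(red[170:250,165:190]);print('n',len(v))
r=red.copy();p=np.c_[u+165,v+170];P=ray(s,p,.010)[:,:2].astype(np.float32)*1000
print('stop all red',cv2.minAreaRect(P),P.mean(0))
f=cv2.fitLine(P,cv2.DIST_L2,0,.01,.01).ravel();print('stop dir',np.degrees(np.arctan2(f[1],f[0])))
E
```

```text
clock: 6.65
tool_pos: [0.6075, -0.0788, 0.0038]
eef_rot: [0.684, 0.729, 0.0, -0.001]
contact_force: [0.9, 1.6, 0.4]
opening: 0.568
finger_force: 0.0
6.65 [607.5 -78.8   3.8] 93.62 [0.89882626 1.5567115  0.39363743]
centre by tool (np.float64(-116.1), np.float64(0.0)) disc by tool (np.float64(-96.1), np.float64(0.1)) disc seen (np.float64(-95.2), np.float64(-0.1)) n 469.0
disc in tool frame x,left 90.27704235777409 -0.20923719040321295
left edge y at disc 48.8 slope deg 0.6
right edge y at disc -49.3 slope deg 0.26
bar (array([596.28302002, 106.34579468]), [33.89427947998047, 167.61105346679688], np.float32(3.4156804))
n 229
stop all red ((592.900146484375, 152.50132751464844), (97.79767608642578, 11.651400566101074), 3.121990442276001) [592.7145  152.35794]
stop dir 3.0588791
```

Square and centred now, and the strip and bar give a bridge axis of about 93.3°. Next is a straight run of 80 mm, then a check.

```bash
python3 -m jog '[[[0.004,-0.00035,0,0,0,0.005],[0.008,-0.00005,0,0,0,0],[0.008,-0.00005,0,0,0,0],[0.008,-0.00005,0,0,0,0],[0.008,-0.00005,0,0,0,0],[0.008,-0.00005,0,0,0,0],[0.008,-0.00005,0,0,0,0],[0.008,-0.00005,0,0,0,0],[0.008,-0.00005,0,0,0,0],[0.008,-0.00005,0,0,0,0],[0.004,-0.00005,0,0,0,0],[0,0,0,0,0,0]]]'
sed -i 's/^C=.*/C=np.array([595.8,106.4]);TH=93.3/' pose.py
python3 chk.py a4.png
```

```text
clock: 8.25
tool_pos: [0.6023, 0.0006, 0.0037]
eef_rot: [0.686, 0.727, 0.001, -0.0]
contact_force: [-0.2, -1.2, 0.8]
opening: 0.569
finger_force: 0.7
8.25 [6.023e+02 6.000e-01 3.700e+00] 93.32 [-0.18350775 -1.22263889  0.75535767]
centre by tool (np.float64(-36.6), np.float64(-0.4)) disc by tool (np.float64(-16.6), np.float64(-0.4)) disc seen (np.float64(-27.6), np.float64(-0.2)) n 203.0
disc in tool frame x,left 78.3638987435198 0.19974195757915414
left edge y at disc 46.9 slope deg -6.94
right edge y at disc -46.5 slope deg -1.35
```

```bash
python3 -c "
import cv2;i=cv2.imread('pics/a4.png');cv2.imwrite('pics/a4c.png',cv2.resize(i[150:290,150:340],None,fx=4,fy=4,interpolation=cv2.INTER_CUBIC))"
```

```text
(no output)
```

View pics/a4c.png

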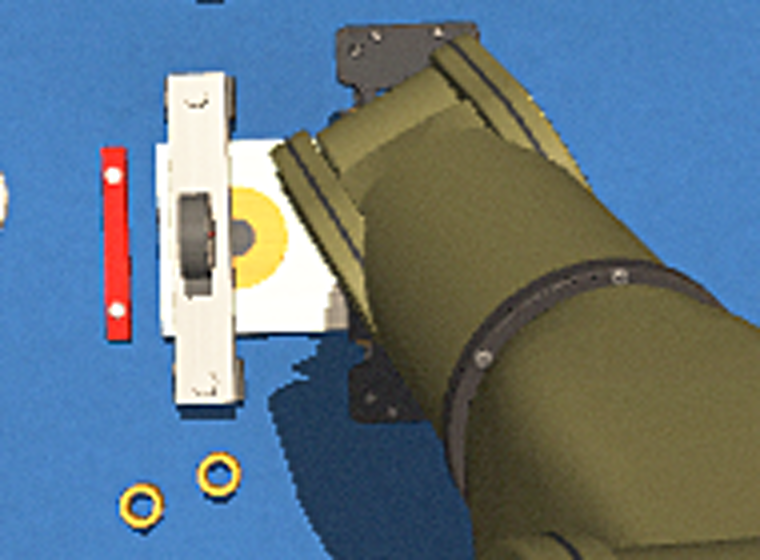

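The plate's front edge is through at crop x≈160, square to the strip (x≈129), with about 16 mm to go and even side gaps. I'll push 13 mm, then creep.

```bash
python3 -m jog '[[[0.004,0,0,0,0,0],[0.004,0,0,0,0,0],[0.003,0,0,0,0,0],[0.002,0,0,0,0,0],[0,0,0,0,0,0]]]'; python3 -m jog '[[[0.001,0,0,0,0,0],[0.001,0,0,0,0,0],[0,0,0,0,0,0]]]';python3 -m jog '[[[0.001,0,0,0,0,0],[0,0,0,0,0,0]]]'
```

```text
clock: 8.93
tool_pos: [0.6014, 0.0129, 0.0036]
eef_rot: [0.686, 0.727, 0.0, -0.0]
contact_force: [0.2, -2.1, 1.1]
opening: 0.567
finger_force: 1.2
clock: 9.3
tool_pos: [0.6014, 0.0144, 0.0036]
eef_rot: [0.687, 0.727, -0.0, -0.0]
contact_force: [-0.7, -3.5, -0.7]
opening: 0.564
finger_force: 1.5
clock: 9.55
tool_pos: [0.6013, 0.0155, 0.0036]
eef_rot: [0.687, 0.727, 0.0, -0.0]
contact_force: [-0.8, -3.1, -0.8]
opening: 0.567
finger_force: 1.3
```

```bash
python3 -m jog '[[[0.001,0,0,0,0,0],[0,0,0,0,0,0]]]';python3 -m jog '[[[0.001,0,0,0,0,0],[0,0,0,0,0,0]]]'
```

```text
clock: 9.8
tool_pos: [0.6013, 0.0166, 0.0036]
eef_rot: [0.687, 0.727, 0.0, -0.0]
contact_force: [0.5, -2.6, -0.8]
opening: 0.569
finger_force: 1.2
clock: 10.05
tool_pos: [0.6012, 0.0172, 0.0037]
eef_rot: [0.687, 0.727, -0.0, -0.0]
contact_force: [-0.2, -2.5, -0.3]
opening: 0.567
finger_force: 1.4
```

```bash
python3 -m jog '[[[0.001,0,0,0,0,0],[0,0,0,0,0,0]]]';python3 -m jog '[[[0.001,0,0,0,0,0],[0,0,0,0,0,0]]]'; python3 chk.py a5.png; python3 -c "
import cv2;i=cv2.imread('pics/a5.png');cv2.imwrite('pics/a5c.png',cv2.resize(i[160:270,160:250],None,fx=5,fy=5,interpolation=cv2.INTER_CUBIC))"
```

```text
clock: 10.3
tool_pos: [0.6012, 0.0173, 0.0037]
eef_rot: [0.687, 0.727, -0.001, 0.0]
contact_force: [-0.4, -4.7, -0.5]
opening: 0.567
finger_force: 2.5
clock: 10.55
tool_pos: [0.601, 0.0174, 0.0037]
eef_rot: [0.687, 0.727, -0.001, 0.001]
contact_force: [0.1, -6.2, -0.6]
opening: 0.567
finger_force: 3.2
10.55 [601.   17.4   3.7] 93.2 [ 0.13873857 -6.15214307 -0.57931053]
centre by tool (np.float64(-19.8), np.float64(-0.2)) disc by tool (np.float64(0.2), np.float64(-0.3)) disc seen (np.float64(-45.9), np.float64(-27.7)) n 130.5
disc in tool frame x,left 43.32014763823614 -27.502189724461534
left edge y at disc 39.3 slope deg -17.3
```

View pics/a5c.png

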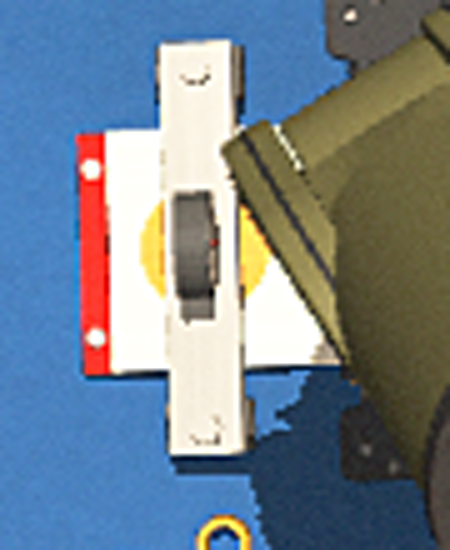

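Home: the front edge lies against the red strip along its full length (crop x≈106), the tool has stopped advancing and the force is rising. I'll press a few newtons more to seat it, then back off and rise.

```bash
python3 -m jog '[[[0.002,0,0,0,0,0],[0.002,0,0,0,0,0],[0,0,0,0,0,0],[0,0,0,0,0,0]]]'; python3 -m jog '[[[-0.004,0,0,0,0,0],[-0.006,0,0,0,0,0],[-0.015,0,0,0,0,0],[-0.02,0,0,0,0,0],[-0.02,0,0,0,0,0],[0,0,-0.03,0,0,0],[0,0,-0.05,0,0,0],[0,0,-0.05,0,0,0],[0,0,-0.05,0,0,0]]]'; python3 -m jog '[[[-0.05,0,0,0,0,0],[-0.05,0,0,0,0,0],[-0.05,0,0,0,0,0],[-0.05,0,0,0,0,0],[-0.04,0,0,0,0,0],[0,0,0,0,0,0],[0,0,0,0,0,0]]]'
python3 - <<'E'
from pose import *
s=snap('top','f.png');nb,red,br=masks(s);u,v=rel(0,TH)
f=s['frame'];cv2.imwrite('pics/fc.png',cv2.resize(f[160:270,160:290,::-1],None,fx=5,fy=5,interpolation=cv2.INTER_CUBIC))
c=big(nb,213,290,170,250);P=ray(s,c[:,0,:],.012)[:,:2]*1000-C;P=np.c_[P@u,P@v]
for lo,hi,ax,n in((-75,-25,1,'L'),(-75,-25,-1,'R')):
    k=P[(P[:,0]>lo)&(P[:,0]<hi)&(ax*P[:,1]>40)&(ax*P[:,1]<60)];g=np.polyfit(k[:,0],k[:,1],1);print(n,k[:,1].mean(),np.degrees(g[0]))
k=P[(P[:,0]<-74)&(abs(P[:,1])<42)];g=np.polyfit(k[:,1],k[:,0],1);print('rear',k[:,0].mean(),np.degrees(g[0]),len(k))
E
```

```text
clock: 11.1
tool_pos: [0.6009, 0.0174, 0.0037]
eef_rot: [0.688, 0.726, -0.003, 0.002]
contact_force: [0.9, -11.9, -0.7]
opening: 0.564
finger_force: 6.0
clock: 12.22
tool_pos: [0.6044, -0.0434, 0.1853]
eef_rot: [0.687, 0.726, -0.0, 0.0]
contact_force: [1.1, 0.2, 0.5]
opening: 0.568
finger_force: 0.0
clock: 13.1
tool_pos: [0.6179, -0.2812, 0.1836]
eef_rot: [0.687, 0.727, 0.0, -0.0]
contact_force: [0.8, 0.6, 0.2]
opening: 0.564
finger_force: 0.0
L 48.81282758537079 -1.0430528835705197
R -48.620142972053905 4.152443056693462
rear -79.3554836809359 0.41769890185366954 40
```

View pics/fc.png

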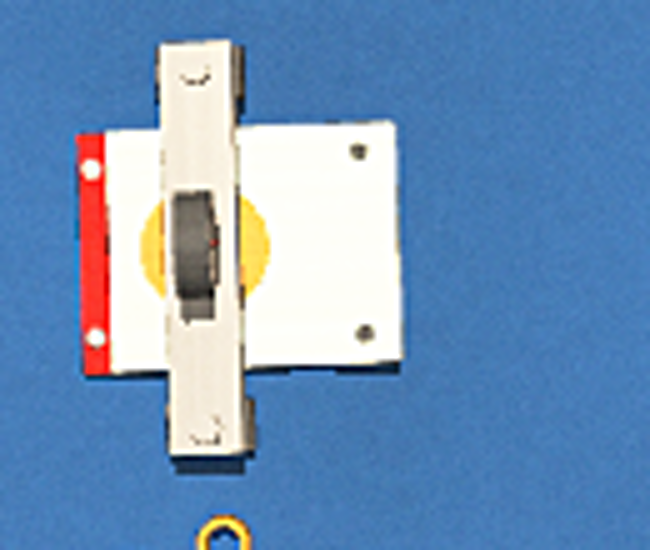

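The plate is home: its front lies along the strip, the rear edge is at -79.4 mm (about -80 expected), it is square to about 0.4°, and the sides are at ±48.7 mm, so it is centred. The hand is clear.

```bash
python3 -c "from plant import *;print(finish_job())"
```

```text
the job is handed in; nothing more can be done
None
```

The plate is against the red stop, square to the bridge within about 0.4° and centred between its legs, with the hand clear; I handed the job in at about 13 s on the robot clock, and no verdict came back.

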